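# Dip the dosing tank with the gauge rod and present its tip for reading

## Robot

A 6-joint arm with a two-finger parallel gripper is mounted at the origin on the work surface; the furniture and walls round the work are solid. World frame = base frame: x ahead of the robot, y to its left, z up, the work surface at z = 0. Lengths are in m, angles in degrees, forces in N, time in s.
With the tool pointing down it reaches from about 0.25 to 0.725 m from the base axis. Payload 9.7 kg.
Tool frame: the origin (TCP) lies midway between the tips of the shut fingers; the grasp point (between the pads) lies 19 mm behind it; z points along the fingers, y is the direction in which the jaws open and shut (so a half turn about z gives the same grasp; the last joint's range is limited). The gripper opens to 85 mm and grips with 20 to 120 N. Pads are 22 mm wide; open, the fingers measure 114 mm over their backs; the gripper's body (76 mm by 85 mm) begins 54 mm behind the grasp point. The pads swing forward as they close: fully open they stand 13 mm farther back than shut.
Start: joints at [-76.948, 4.979, 10.078, 95.1, 0, 90], TCP at [0.124, -0.536, 0.231] pointing down, gripper open.
Joint ranges: [-179.16, 179.16], [-48.56, 103.87], [-65.8, 70.77], [-126.05, 130.52], [-82.76, 87.17], [-180, 180]. Speed limits (degrees/s): [127.2, 127.2, 147.25, 180, 180, 180].

## Interface

Orientations are given as [roll, pitch, yaw] about the fixed x, y, z axes, in that order (R = Rz(yaw) Ry(pitch) Rx(roll)).
In Python, from workcell import bot, camera, recognise gives the robot as it stands. The module is installed in compiled form; this text tells all that it offers.
- The arm moves only by the tool apply_moves, never from a script. Its argument "targets" is one flat list of numbers, 7 for each row, row after row: the shift along the world's x, y, z in units of 30 mm (1.0 is 30 mm), then the turn, a rotation vector about the world's x, y, z in units of 6 degrees (1.0 is 6 degrees), then the opening, from 0 (shut) to 1 (fully open). A call has 1 to 5 rows; each row is the pose to reach, as a shift and turn from the pose commanded when the call began; what a row does not reach only later rows make up. A row lasts 1/10 s, in which the tool goes at most 50 mm and 8.59 degrees, less where a joint would pass 70% of its speed; a pose out of reach is approached as far as the arm can. A call with a gripper value outside its range is refused whole. The fingers move at their own pace and stop on an object; "newtons" is the grip in N (left out, the last holds). Time passes only in rows, so rows that repeat a pose let the fingers close. It gives the time, the measured TCP pose, the force and the opening at its end, in the units of the state.
- bot.get_obs(): the state, without advancing time (a new reading comes with each control period).
- camera(name): name is "scene" or "top" or "wrist"; returns a dict with "img" (400x640x3 uint8, red, green, blue), "intrinsics" (3x3 intrinsics, pixels), "origin" and "rotation" of the camera in the world. Camera axes: x right, y up, looking along -z (the intrinsics and any distortion apply to the point x, -y, -z); pixel columns grow to the right and rows downward; lengths in m; the calibration is good to about 2 mm. A picture is of the moment at which its call begins. There is no depth.
- bot.job_done(): hands the job in, once; it reports no verdict.
Trained networks look in the newest picture that a camera, given by its name, has taken for a name from the list of things; names that differ only in an ending like _2 or _b are one class to them, and where a whole thing is asked for, a point or a joint stands for the part that bears it (a point fixed in the world has none). Each returns a list of dicts, best first, with "conf" (0 to 1); they miss things now and then, are a little off and sometimes report something else, mostly with a low value. They report only what shows in the picture. A call takes as long as a camera call.
- recognise(query, camera): "box" ([left, top, right, bottom] in pixels, round what is visible of it).
The state is a dict: "time": time; "q": joint angles; "qd": joint speeds; "joint_efforts": joint torques, N m; "ee_pos": TCP position; "tcp_rot": TCP orientation; "wrist_force": force on the tool from outside, world axes, zero at the start; "torque": the same for the moment, N m; "opening": finger opening in m.
Only numpy, scipy, OpenCV 4.12 (cv2) and the standard library are available. Lean on these libraries where they do the work, as an engineer would, in place of code of your own. Each camera call takes 0.05 s, during which the arm holds its last target.

## Task

Take the gauge rod out of its cradle by its handle, push it down the tank's sloping dip tube until the collar stops against the tube's mouth, then draw it right out again. Finish while still holding it in the gripper: keep it still and level, with its tip a finger's breadth above the middle of the white plate on the reading stand. The gauge must never touch the stand or fall on the table, and the beaker, the ferrule and the nozzle are to be left where they stand.

Things in the scene. Friction and masses are not known exactly. Their poses are not given: they have to be found in the camera images.
- gauge_grip (a point): Centre of the gauge's black handle, where to grasp it: a bar 100 mm long, 16 mm wide (along y), 22 mm high (along z). x runs along the straight rigid gauge to its tip; z is up while it lies in the cradle. Handle ends 50 mm behind and ahead of here; then the dark collar, 28 mm diameter, 8 mm thick, front face 58 mm ahead; then the steel probe, 10 mm diameter, round-nosed, tip 169 mm ahead.
- gauge_collar (a point): Point on the gauge's axis in the front face of its collar (the face towards the tip); same axes as gauge_grip, 58 mm ahead of it along x.
- gauge_tip (a point): End of the gauge's probe, on its axis, 111 mm ahead of the collar's front face along x; same axes as gauge_grip.
- gauge: The whole loose gauge rod, 219 mm long, about 0.12 kg; origin and axes as those of point gauge_collar.
- cradle: Fixed cradle, the gauge lying level in it, axis 105 mm above the table: base plate 190 x 44 x 8 mm and two U-shaped rests, open above, up to 111 mm high. Origin: centre of its underside; x along the gauge to its tip. The collar's front face is 12 mm ahead of the origin; the rests (12 mm long) are centred 85 mm behind and 70 mm ahead, so the handle's middle, 46 mm behind, is free. Lift the gauge straight up.
- dip_tube: Fixed steel dip tube of the tank. Origin: centre of its open mouth, 135 mm above the table; x along the bore in the direction of insertion, sloping down 20 degrees (0.349 rad) from level; y horizontal. Outer diameter 26 mm, bore 16 mm, 125 mm deep; it sticks about 60 mm out of the tank's wall. The gauge is home when its collar's front face lies against the mouth.
- dosing_tank: Upright closed metal tank, fixed, 110 mm diameter over its flanges (92 mm between them), 156 mm high. Origin: centre of its underside; x is the horizontal direction of insertion, so the dip tube's mouth is 105 mm from the tank's axis on its -x side.
- plate_centre (a point): Middle of the upper face of the white square plate (70 x 70 x 6 mm) of the reading stand, 150 mm above the table.
- reading_stand: Fixed reading stand: round foot 90 mm diameter, thin post, white square plate on top. Origin: centre of its underside. On the table nearby and between here and the cradle stand fixed bottles 97 mm high (towards the robot) and a weighing scale 75 mm high (between stand and tank): pass above them.
- beaker: White dosing cup, 58 mm diameter, 61 mm high, loose bystander. Origin: centre of its underside.
- ferrule: Spare pipe ferrule, 50 mm diameter, 30 mm high, loose bystander. Origin: centre of its underside.
- nozzle: Spare filling nozzle standing on its flange, 32 mm diameter, 67 mm high, loose bystander. Origin: centre of its underside.

How it is judged (in metres and radians):
On the way, in this order (a step that is already met when the one before it is completed fails the run):
1. the gauge is fully home in the dip tube: its collar against the mouth (x of gauge_collar in the frame of dip_tube between -0.003 and 0.004 m and y of gauge_collar in the frame of dip_tube between -0.006 and 0.006 m and z of gauge_collar in the frame of dip_tube between -0.006 and 0.006 m and angle between the x axis of gauge and the x axis of dip_tube, either way round below 0.12 rad), for 0.2 s.
2. the gauge is drawn right out of the tube (x of gauge_tip in the frame of dip_tube below -0.005 m), for 0.1 s.
At the end, for the whole second after the job is handed in: After full seating and withdrawal the gauge is held still in the fingers, touching no stand, tank or cradle: level within 5.7 degrees, tip within 22 mm of the plate's middle seen from above, its axis there 7 to 40 mm above the plate; bystanders within 30 mm of their places (horizontal distance between gauge_tip and plate_centre below 0.022 m and z of gauge_tip in the frame of reading_stand between 0.157 and 0.19 m and angle between gauge's own x axis and vertical between 1.471 and 1.671 rad and linear speed of gauge below 0.02 m/s and angular speed of gauge below 0.15 rad/s and contact force between the fingers and gauge above 2 N and contact force between gauge and reading_stand below 0.2 N and contact force between gauge and dosing_tank below 0.2 N and contact force between gauge and cradle below 0.2 N and not (distance of beaker from where it was at the start of the episode above 0.03 m) and not (distance of ferrule from where it was at the start of the episode above 0.03 m) and not (distance of nozzle from where it was at the start of the episode above 0.03 m)); the arm keeps its last pose, push and grip.
It fails at once if the gauge touches the reading stand (contact force between gauge and reading_stand above 0.5 N).
It fails at once if the gauge falls on the table (height (world z) of gauge_grip below 0.06 m).
It fails at once if the beaker, the ferrule or the nozzle is moved more than 30 mm (distance of any of beaker, ferrule, nozzle from where it was at the start of the episode above 0.03 m).
It also fails if it takes over 51 s, if anything falls off the work surface, if the arm or the gripper's body presses on something with over 40 N, if the wrist force passes 120 N, or if a joint passes its speed limit or range.

## Working session

There is one attempt and no reset: what is moved stays moved. The work goes in short steps, Python scripts to look and compute and a tool call to move; the robot and the scene stay as the last step left them, time stands still between calls to the robot, and variables do not carry over. Pictures are saved under pics/ and viewed, and the job is handed in when it is done.

Besides the shell and the picture viewer there is one more tool, called by a JSON object that holds its "method" and its "body". apply_moves: Moves the arm, as the interface text tells. Its arguments: {"type":"object","properties":{"targets":{"type":"array"},"newtons":{"type":"number"}},"required":["targets"]}

```bash
mkdir -p pics; cat > h.py <<'E'
import numpy as np, cv2, pickle
from workcell import bot, camera, recognise
def snap(n,f):
    c=camera(n); cv2.imwrite('pics/'+f,cv2.cvtColor(c['img'],cv2.COLOR_RGB2BGR)); pickle.dump(c,open(f'pics/{f}.pkl','wb')); return c
def load(f): return pickle.load(open(f'pics/{f}.pkl','rb'))
def proj(c,p):
    K=np.array(c['intrinsics']);R=np.array(c['rotation']);o=np.array(c['origin'])
    q=(np.atleast_2d(p)-o)@R; q=q*[1,-1,-1]; u=q@K.T; return u[:,:2]/u[:,2:]
def ray(c,uv):
    K=np.array(c['intrinsics']);R=np.array(c['rotation'])
    d=np.linalg.inv(K)@[uv[0],uv[1],1]; d=R@(d*[1,-1,-1]); return np.array(c['origin']),d/np.linalg.norm(d)
def atz(c,uv,z):
    o,d=ray(c,uv); return o+d*(z-o[2])/d[2]
E
python3 - <<'E'
from h import *
print(bot.get_obs())
for n in ['scene','top','wrist']:
    c=snap(n,n+'0.png'); print(n,{k:(np.round(v,3).tolist()) for k,v in c.items() if k!='img'})
    for k in c: 
        if k not in('img','intrinsics','origin','rotation'):print(k)
    for q in ['gauge','gauge_grip','gauge_collar','gauge_tip','cradle','dip_tube','dosing_tank','plate_centre','reading_stand','beaker','ferrule','nozzle']:
        try:
            r=recognise(q,n); print(q,[(np.round(x['box']).tolist(),round(x['conf'],2)) for x in r[:2]])
        except Exception as e: print(q,e)
E
```

```text
{'time': 0.0, 'q': array([-7.69476371e+01,  5.01128426e+00,  1.00340010e+01,  9.50978486e+01,
        1.77639179e-03,  9.00024626e+01]), 'qd': array([ 0.05534509,  0.02278319, -0.07457973,  0.08619464, -0.04544835,
        0.02278725]), 'joint_efforts': array([-1.20888686e-03, -5.20382452e+01,  4.64809656e+01,  1.58499100e-02,
       -2.31670047e-04, -1.49724201e-05]), 'ee_pos': array([ 0.12417191, -0.53557478,  0.23057723]), 'tcp_rot': array([-1.79924868e+02, -1.77316100e-03,  1.30498979e+01]), 'wrist_force': array([ 0.92324065,  1.30460807, -1.14489031]), 'torque': array([-0.02110281, -0.00509399, -0.01746633]), 'opening': 0.08582412231257255}
scene {'intrinsics': [[381.498, 0.0, 322.09], [0.0, 381.498, 195.797], [0.0, 0.0, 1.0]], 'origin': [0.195, 0.494, 0.747], 'rotation': [46.505, -0.781, -143.945]}
gauge [([361.0, 184.0, 421.0, 231.0], 0.96)]
gauge_grip [([356.0, 185.0, 418.0, 232.0], 0.95)]
gauge_collar [([351.0, 192.0, 413.0, 261.0], 0.43)]
gauge_tip [([358.0, 186.0, 418.0, 232.0], 0.68)]
cradle [([348.0, 189.0, 412.0, 262.0], 0.94), ([357.0, 185.0, 421.0, 233.0], 0.63)]
dip_
[... 811 characters left out ...]
.97)]
dip_tube [([403.0, 180.0, 427.0, 195.0], 0.59), ([318.0, 245.0, 408.0, 268.0], 0.41)]
dosing_tank [([400.0, 161.0, 473.0, 215.0], 0.57)]
plate_centre [([178.0, 155.0, 236.0, 200.0], 0.7)]
reading_stand [([181.0, 152.0, 234.0, 198.0], 0.63)]
beaker [([420.0, 236.0, 449.0, 261.0], 0.84)]
ferrule [([383.0, 138.0, 400.0, 157.0], 0.76)]
nozzle [([272.0, 135.0, 285.0, 153.0], 0.4)]
wrist {'intrinsics': [[348.235, 0.0, 321.158], [0.0, 348.235, 202.785], [0.0, 0.0, 1.0]], 'origin': [0.192, -0.521, 0.374], 'rotation': [-15.964, 0.031, -76.934]}
gauge []
gauge_grip []
gauge_collar []
gauge_tip []
cradle []
dip_tube []
dosing_tank []
plate_centre []
reading_stand []
beaker []
ferrule []
nozzle []
```

```bash
cat >> h.py <<'E'
from scipy.spatial.transform import Rotation as Rn
def proj(c,p):
    K=np.array(c['intrinsics']);R=Rn.from_euler('xyz',c['rotation'],degrees=True).as_matrix();o=np.array(c['origin'])
    q=(np.atleast_2d(p)-o)@R; q=q*[1,-1,-1]; u=q@K.T; return u[:,:2]/u[:,2:]
def ray(c,uv):
    K=np.array(c['intrinsics']);R=Rn.from_euler('xyz',c['rotation'],degrees=True).as_matrix()
    d=np.linalg.inv(K)@[uv[0],uv[1],1]; d=R@(d*[1,-1,-1]); return np.array(c['origin']),d/np.linalg.norm(d)
def crop(f,x0,y0,x1,y1,s,out):
    im=cv2.imread('pics/'+f)[y0:y1,x0:x1]; im=cv2.resize(im,None,fx=s,fy=s,interpolation=cv2.INTER_CUBIC); cv2.imwrite('pics/'+out,im)
E
python3 - <<'E'
from h import *
crop('top0.png',300,150,500,300,4,'top0c.png')
crop('scene0.png',300,110,450,270,3.7,'scene0c.png') if 0 else crop('scene0.png',310,110,450,260,4,'scene0c.png')
E
```

```text
(no output)
```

View pics/top0.png

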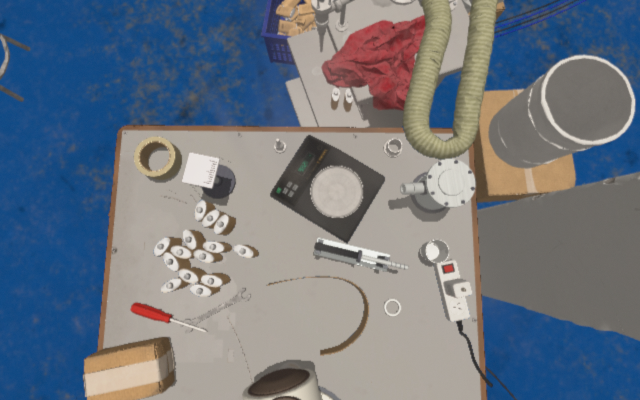

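View pics/scene0.png

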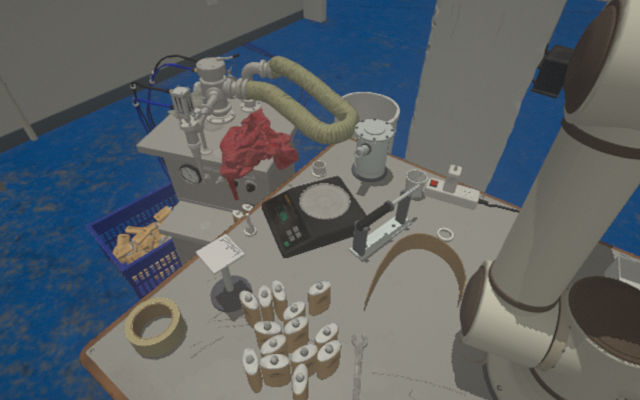

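```bash
ls pics
```

```text
scene0.png
scene0.png.pkl
scene0c.png
top0.png
top0.png.pkl
top0c.png
wrist0.png
wrist0.png.pkl
```

View pics/top0c.png

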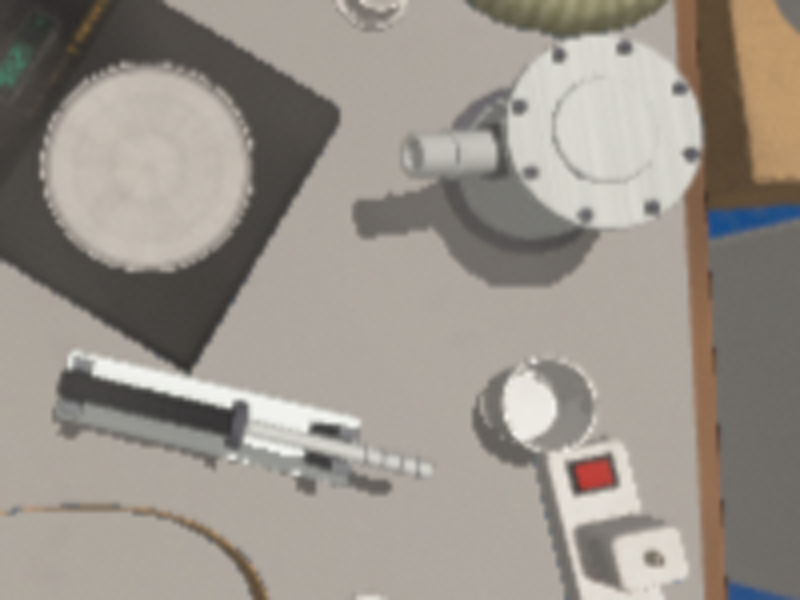

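View pics/scene0c.png

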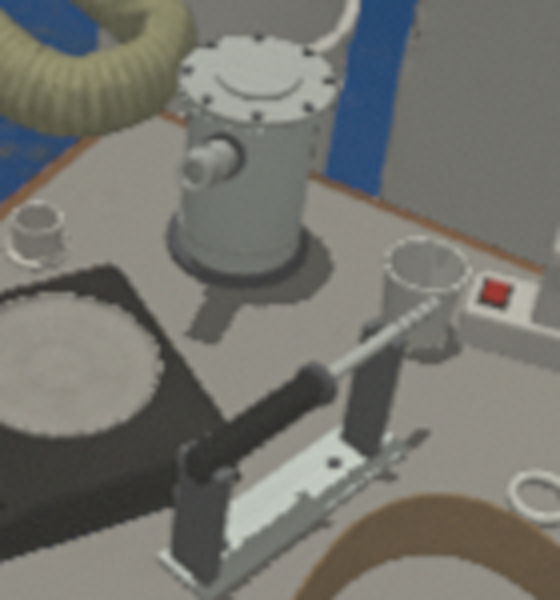

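```bash
python3 - <<'E'
from h import *
c=load('top0.png'); s=load('scene0.png')
P=lambda u,v:(300+u/4,150+v/4)
S=lambda u,v:(310+u/4,110+v/4)
r=atz(c,P(62,385),.105);k=atz(c,P(240,423),.105);t=atz(c,P(433,470),.105)
print('gauge',r,k,t, np.linalg.norm(t-r), np.degrees(np.arctan2(*(t-r)[1::-1])))
r=atz(s,S(200,462),.105);k=atz(s,S(320,383),.105);t=atz(s,S(437,302),.105)
print('gaugeS',r,k,t, np.linalg.norm(t-r), np.degrees(np.arctan2(*(t-r)[1::-1])))
m=atz(c,P(410,156),.135);a=atz(c,P(604,130),.156)
print('tube',m,a,np.linalg.norm((a-m)[:2]),np.degrees(np.arctan2(*(a-m)[1::-1])))
m=atz(s,S(195,170),.135);a=atz(s,S(260,78),.156)
print('tubeS',m,a,np.linalg.norm((a-m)[:2]),np.degrees(np.arctan2(*(a-m)[1::-1])))
crop('top0.png',120,120,320,270,4,'top0d.png')
crop('scene0.png',180,200,330,320,5,'scene0d.png')
E
```

```text
gauge [ 0.45738271 -0.02798954  0.105     ] [ 0.43670495 -0.12951936  0.105     ] [ 0.41117468 -0.23891832  0.105     ] 0.21593085399627557 -102.35654738140106
gaugeS [ 0.46040174 -0.03051582  0.105     ] [ 0.43649369 -0.12742661  0.105     ] [ 0.41216788 -0.23616964  0.105     ] 0.2112344703486083 -103.19952115759502
tube [ 0.58666709 -0.22330814  0.135     ] [ 0.59879433 -0.32611036  0.156     ] 0.10351506031930598 -83.27209914195967
tubeS [ 0.58873073 -0.2255572   0.135     ] [ 0.59522901 -0.31731859  0.156     ] 0.09199119438347975 -85.94924321542365
```

View pics/top0d.png

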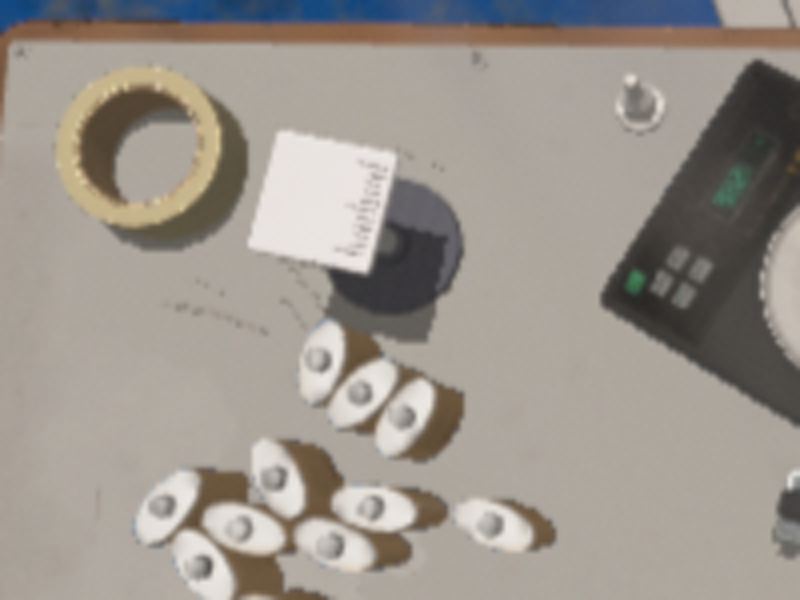

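```bash
ls pics
```

```text
scene0.png
scene0.png.pkl
scene0c.png
scene0d.png
top0.png
top0.png.pkl
top0c.png
top0d.png
wrist0.png
wrist0.png.pkl
```

View pics/scene0d.png

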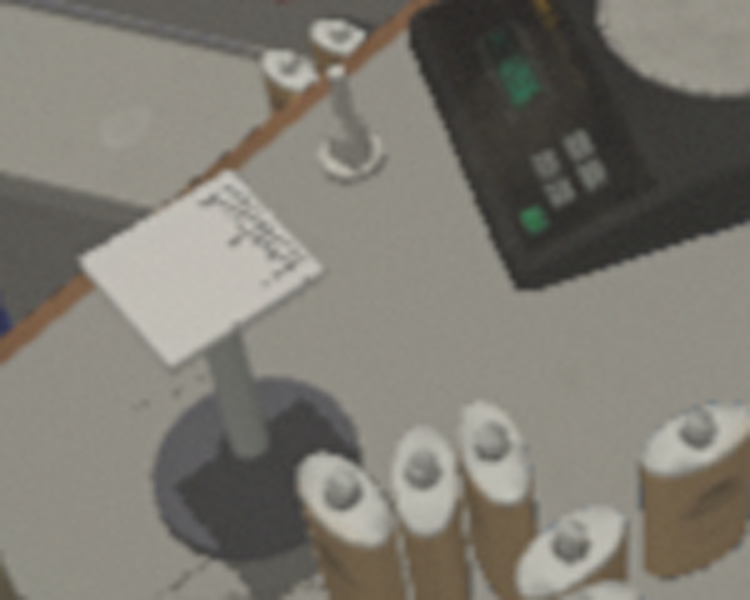

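{"method": "apply_moves", "body": {"targets": [1.4,1.9,0.3,0,0,1.4,1,2.8,3.8,0.6,0,0,2.8,1,4.2,5.7,0.9,0,0,4.2,1,5.6,7.6,1,0,0,5.6,1,7,9.5,1,0,0,7,1]}}

```text
time: 2.45
ee_pos: [0.2723, -0.3341, 0.2571]
tcp_rot: [179.9, 0.0, 55.4]
wrist_force: [1.8, -0.8, -0.3]
opening: 0.0851
```

```bash
python3 - <<'E'
from h import *
o=bot.get_obs(); print(o['time'],o['ee_pos'],o['tcp_rot'],o['q'])
c=load('top0.png'); s=load('scene0.png')
a=atz(c,(120+323.5/4,120+50),.15); b=atz(s,(180+201/5,200+266/5),.15); print(a,b)
for n,r in [('bk',(420,236,449,261)),('fe',(383,138,400,157)),('no',(272,135,285,153))]: print(n,atz(c,((r[0]+r[2])/2,(r[1]+r[3])/2),.03))
for z in (.2,.4,.6): print('hose',z,atz(c,(441,157),z))
E
```

```text
2.45 [ 0.27234415 -0.33409422  0.2570894 ] [1.79939241e+02 1.62309894e-02 5.53616074e+01] [-5.08149405e+01 -1.05582394e+01 -1.94370617e+00  9.85516580e+01
  1.33893122e-03  7.38234442e+01]
[0.62319994 0.22792937 0.15      ] [0.62255527 0.23197912 0.15      ]
bk [ 0.4540771  -0.32344047  0.03      ]
fe [ 0.71157137 -0.2213759   0.03      ]
no [0.71809037 0.07064852 0.03      ]
hose 0.2 [ 0.64536177 -0.29137808  0.2       ]
hose 0.4 [ 0.59568382 -0.22394112  0.4       ]
hose 0.6 [ 0.54600586 -0.15650417  0.6       ]
```

```bash
python3 - <<'E'
from h import *
c=load('top0.png'); s=load('scene0.png')
def tri(u,v):
    a,d=ray(c,u);b,e=ray(s,v); n=np.linalg.lstsq(np.c_[d,-e],b-a,rcond=None)[0]; p=a+d*n[0];q=b+e*n[1]; return (p+q)/2,np.linalg.norm(p-q)
print(tri((441,157),(357,115)),tri((441,157),(350,130)))
print(tri((460,150),(357,120)))
E
```

```text
(array([ 0.64484573, -0.29372843,  0.19539879]), np.float64(0.0036731313990194026)) (array([ 0.66788924, -0.31425936,  0.12591096]), np.float64(0.009238663600796303))
(array([ 0.67822104, -0.35807771,  0.13432151]), np.float64(0.0007546757327321467))
```

{"method": "apply_moves", "body": {"targets": [0.9,1.3,0,0,0,0.9,1,1.8,2.6,0,0,0,1.8,1,2.7,3.9,0,0,0,2.7,1,3.6,5.2,0,0,0,3.7,1,4.5,6.5,0,0,0,3.7,1]}}

```text
time: 2.95
ee_pos: [0.4074, -0.1388, 0.2569]
tcp_rot: [179.9, 0.0, 77.5]
wrist_force: [0.8, -0.2, 0.3]
opening: 0.0853
```

{"method": "apply_moves", "body": {"targets": [0.6,0.8,0,0,0,0,1,1.2,1.6,0,0,0,0,1]}}

```text
time: 3.15
ee_pos: [0.4434, -0.0909, 0.2567]
tcp_rot: [180.0, 0.0, 77.3]
wrist_force: [-0.5, -0.3, 0.6]
opening: 0.0855
```

```bash
python3 - <<'E'
from h import *
snap('wrist','w1.png'); o=bot.get_obs(); print(o['time'],o['ee_pos'],o['tcp_rot'],o['q'],o['wrist_force'])
E
```

```text
3.2 [ 0.44521897 -0.08878771  0.25613869] [ 1.79976126e+02 -8.49130257e-02  7.73740681e+01] [-1.13311943e+01 -7.48545739e+00  6.23447192e-01  9.80831176e+01
  8.43518850e-02  9.12947743e+01] [-1.61485919  2.44822333 -1.23302181]
```

View pics/w1.png

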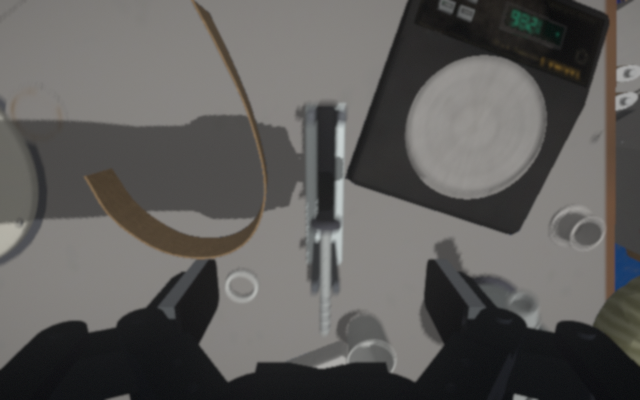

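```bash
python3 - <<'E'
from h import *
crop('w1.png',260,80,400,230,4,'w1c.png')
crop('w1.png',260,220,400,350,4,'w1d.png')
E
```

```text
(no output)
```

View pics/w1c.png

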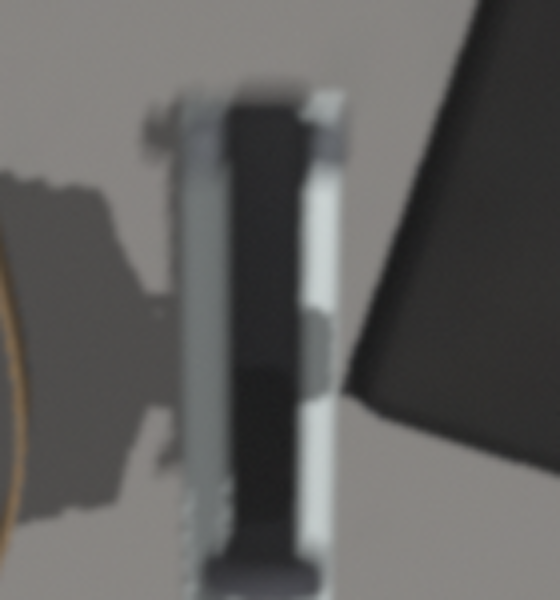

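View pics/w1d.png

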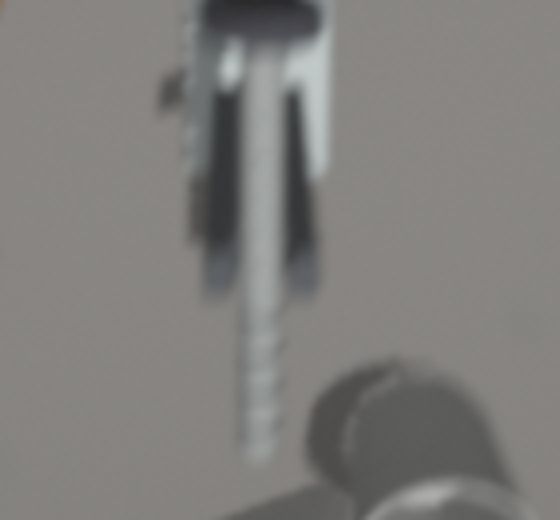

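```bash
python3 - <<'E'
from h import *
w=load('w1.png'); print(w['origin'],w['rotation'])
r=atz(w,(326.4,105),.116); m=atz(w,(326.2,160),.116);t=atz(w,(325,335.5),.105);k=atz(w,(325.5,225),.105)
f=lambda a,b:np.degrees(np.arctan2(*(b-a)[1::-1]))
print(r,m,k,t,f(r,t),f(k,t),np.linalg.norm(t-k),np.linalg.norm((t-r)[:2]))
d=(t-r)[:2];d/=np.linalg.norm(d); print('grip from tip',t[:2]-.169*d,'from k', k[:2]-.054*d)
E
```

```text
[ 0.45832159 -0.0238263   0.39935962] [-1.59301165e+01  2.28970015e-03 -1.26563573e+01]
[ 0.46205142 -0.02590747  0.116     ] [ 0.45258137 -0.06814915  0.116     ] [ 0.43916244 -0.12683413  0.105     ] [ 0.41377228 -0.23945286  0.105     ] -102.73946998627912 -102.70504830072801 0.11544538888119664 0.2189349397422576
grip from tip [ 0.45103986 -0.07461315] from k [ 0.45107042 -0.07416346]
```

{"method": "apply_moves", "body": {"targets": [1.4,-0.5,0.2,0,0,1,1,2.8,-1,0.4,0,0,2,1,4.3,-1.7,0.4,0,0,2.9,1,4.3,-1.7,0.4,0,0,2.9,1,4.3,-1.7,0.4,0,0,2.9,1]}}

```text
time: 3.7
ee_pos: [0.5723, -0.1441, 0.2664]
tcp_rot: [-179.8, -0.1, 94.6]
wrist_force: [-1.1, 0.2, 0.2]
opening: 0.0852
```

```bash
python3 - <<'E'
from h import *
snap('wrist','w2.png'); o=bot.get_obs(); print(o['time'],o['ee_pos'],o['tcp_rot'],o['q'],o['wrist_force'])
crop('w2.png',220,200,420,350,4,'w2c.png')
E
```

```text
3.75 [ 0.57154025 -0.14373755  0.26791092] [-1.79917651e+02 -3.21529891e-02  9.46050321e+01] [-1.41185915e+01  1.17305867e+01  2.17583144e+01  1.00116040e+02
  4.01698344e-03  7.12763503e+01] [0.12926582 0.83877614 0.90220625]
```

View pics/w2.png

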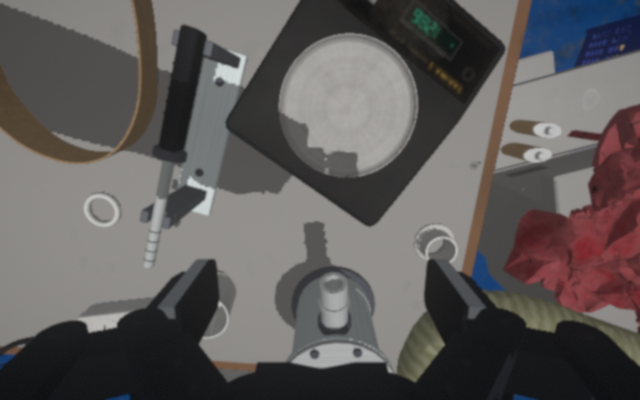

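View pics/w2c.png

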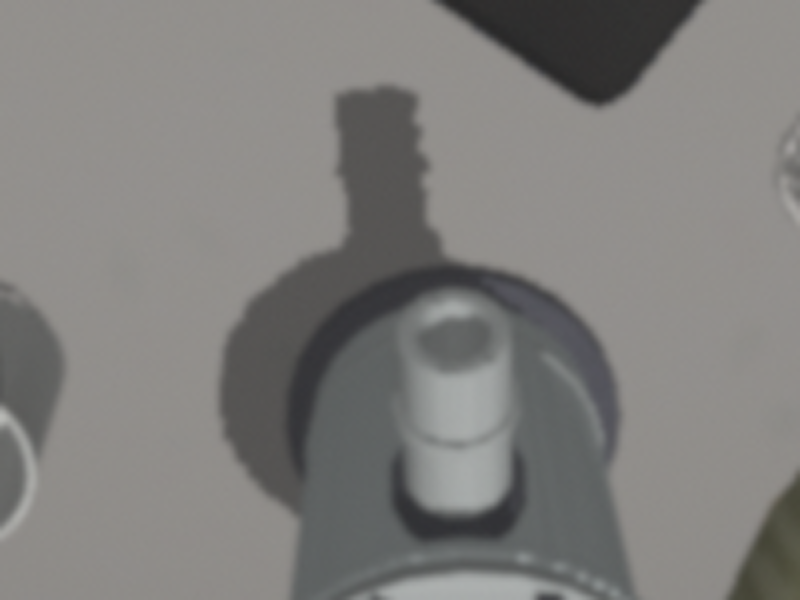

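```bash
cat > tube.py <<'E'
from h import *
def axes(x,y,h):
    h=np.radians(h);c,s=np.cos(np.radians(20)),np.sin(np.radians(20))
    d=np.array([np.cos(h)*c,np.sin(h)*c,-s]); l=np.array([-np.sin(h),np.cos(h),0]); n=np.cross(d,l)
    return np.array([x,y,.135]),d,l,n
def circ(m,a,b,r,n=60):
    t=np.linspace(0,2*np.pi,n);return m+r*(np.cos(t)[:,None]*a+np.sin(t)[:,None]*b)
def overlay(f,x0,y0,x1,y1,s,out,x,y,h):
    c=load(f); im=cv2.imread('pics/'+f)[y0:y1,x0:x1]; im=cv2.resize(im,None,fx=s,fy=s,interpolation=cv2.INTER_CUBIC)
    m,d,l,n=axes(x,y,h)
    ax=m+.105*np.array([np.cos(np.radians(h)),np.sin(np.radians(h)),0])
    X,Y=np.eye(3)[:2]
    for C,col in [(circ(m,l,n,.013),(0,0,255)),(circ(m,l,n,.008),(0,255,0)),(circ(m+.055*d,l,n,.013),(255,0,0)),
      (circ(ax*[1,1,0]+[0,0,.156],X,Y,.055),(0,255,255)),(circ(ax*[1,1,0]+[0,0,.0],X,Y,.055),(255,0,255)),
      (np.array([m+.013*l,m+.055*d+.013*l]),(0,0,255)),(np.array([m-.013*l,m+.055*d-.013*l]),(0,0,255))]:
        p=((proj(c,C)-[x0,y0]+.5)*s).astype(np.int32); cv2.polylines(im,[p],False,col,1)
    cv2.imwrite('pics/'+out,im); return im
E
python3 - <<'E'
from tube import *
w=load('w2.png');c=load('top0.png');s=load('scene0.png')
P=(334,283.75)
m=atz(w,P,.135); print(m)
for h in (-82,-84,-86,-88): 
    mm,d,l,n=axes(m[0],m[1],h); q=proj(w,np.array([mm,mm+.03*d,mm+.055*d,mm+.105*np.array([d[0],d[1],0])/.94])); print(h,((q-[220,200])*4).round(1).tolist())
a=overlay('w2.png',220,200,420,350,4,'ov1.png',m[0],m[1],-84.5)
a=overlay('top0.png',380,150,480,220,6,'ov2.png',m[0],m[1],-84.5)
a=overlay('scene0.png',330,110,430,200,6,'ov3.png',m[0],m[1],-84.5)
E
```

```text
[ 0.58925686 -0.22591409  0.135     ]
-82 [[456.0, 335.0], [460.6, 422.2], [464.0, 487.9], [477.4, 728.0]]
-84 [[456.0, 335.0], [456.3, 422.3], [456.5, 488.1], [462.1, 728.5]]
-86 [[456.0, 335.0], [452.1, 422.3], [449.1, 488.1], [446.8, 728.5]]
-88 [[456.0, 335.0], [447.8, 422.2], [441.6, 487.9], [431.6, 728.1]]
```

View pics/ov1.png

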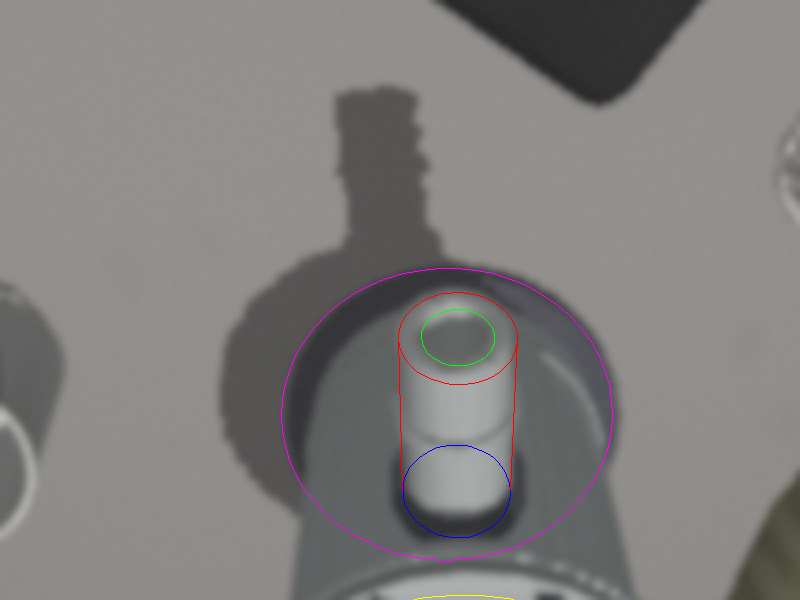

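View pics/ov2.png

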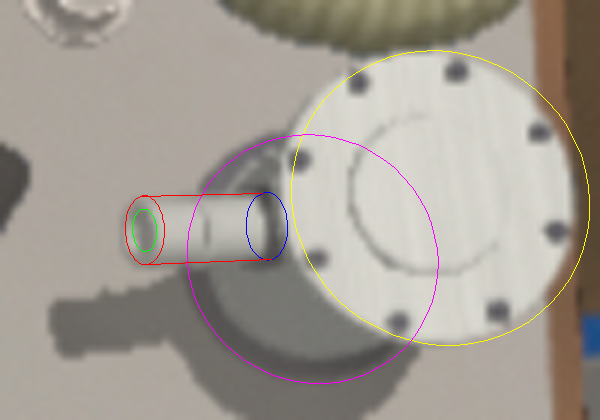

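View pics/ov3.png

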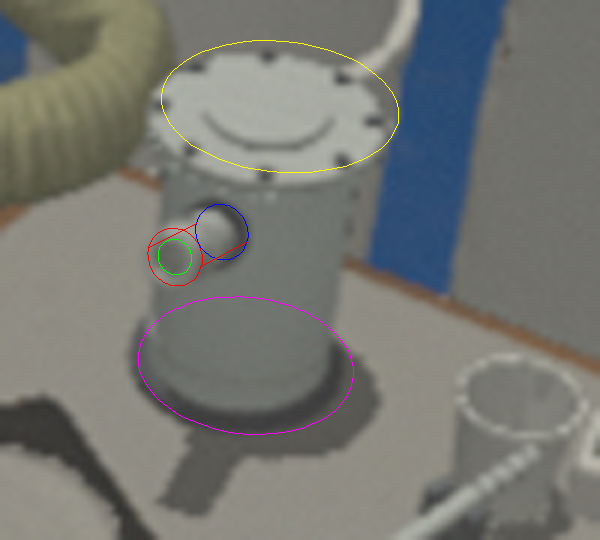

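{"method": "apply_moves", "body": {"targets": [-1.3,0.7,-0.2,0,0,-1,0.5,-2.6,1.4,-0.6,0,0,-2,0.5,-4.05,2.3,-1.2,0,0,-2.88,0.5,-4.05,2.3,-2,0,0,-2.88,0.5,-4.05,2.3,-2,0,0,-2.88,0.5]}}

```text
time: 4.25
ee_pos: [0.4475, -0.0737, 0.2079]
tcp_rot: [180.0, -0.0, 77.4]
wrist_force: [-0.4, -0.9, 0.1]
opening: 0.0427
```

```bash
python3 - <<'E'
from h import *
snap('wrist','w3.png'); o=bot.get_obs(); print(o['time'],o['ee_pos'],o['tcp_rot'],o['opening'],o['wrist_force'])
E
```

```text
4.3 [ 0.44878542 -0.07420056  0.20932463] [ 1.79913796e+02 -2.63755917e-03  7.74110177e+01] 0.0425152512401217 [-1.13954475  0.00616124  0.61908436]
```

View pics/w3.png

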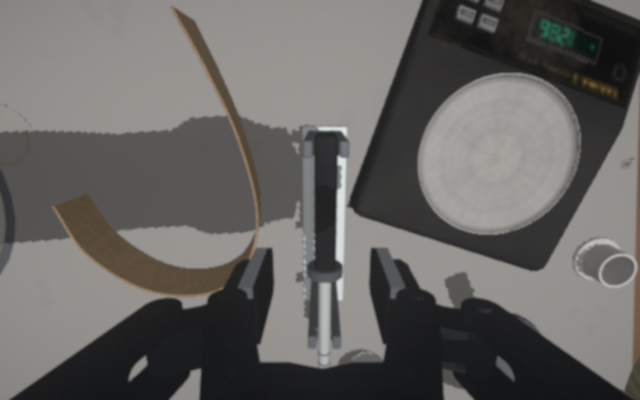

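```bash
python3 - <<'E'
from h import *
crop('w3.png',280,120,380,270,4,'w3c.png')
w=load('w3.png'); print(w['origin'],w['rotation'])
for uv,z in [((326.2,150),.116),((325.5,230),.116),((324.5,268),.119),((323.3,350),.11)]:
    p=atz(w,uv,z); d=p[:2]-[.4488,-.0742]; h=np.radians(-102.65); print(p, d@[np.cos(h),np.sin(h)], d@[-np.sin(h),np.cos(h)])
print(Rn.from_euler('xyz',[179.91,0,77.41],degrees=True).inv().apply(np.array(w['origin'])-[.44878,-.0742,.2093]))
E
```

```text
[ 0.46233345 -0.00657257  0.35058754] [-1.59258735e+01  8.17886124e-03 -1.25686847e+01]
[ 0.45905964 -0.03666051  0.116     ] -0.038875061615328874 0.0017896432595067117
[ 0.44635794 -0.09236915  0.116     ] 0.018262912737493885 0.001596169826523081
[ 0.43952167 -0.11995751  0.119     ] 0.04667870222828528 0.0009675521607548521
[ 0.42185093 -0.19603073  0.11      ] 0.12477512076122986 0.0003853926412493852
[ 0.0689556  -0.00129145 -0.14128974]
```

View pics/w3c.png

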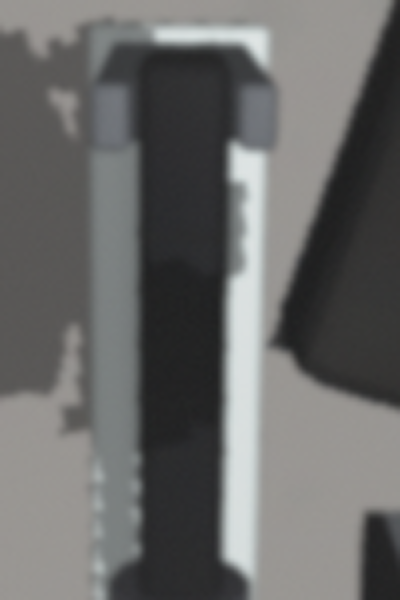

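{"method": "apply_moves", "body": {"targets": [0.05,0,-1.3,0,0,-0.05,0.5,0.05,0,-2.6,0,0,-0.05,0.5,0.05,0,-3.5,0,0,-0.05,0.5,0.05,0,-3.95,0,0,-0.05,0.5,0.05,0,-3.95,0,0,-0.05,0.4], "newtons": 60}}

```text
time: 4.8
ee_pos: [0.4516, -0.0749, 0.0898]
tcp_rot: [-179.9, 0.0, 77.1]
wrist_force: [0.6, -0.2, 0.0]
opening: 0.0347
```

{"method": "apply_moves", "body": {"targets": [0,0,0,0,0,0,0.2,0,0,0,0,0,0,0,0,0,0,0,0,0,0,0,0,0,0,0,0,0,0,0,0,0,0,0,0]}}

```text
time: 5.3
ee_pos: [0.4516, -0.0747, 0.0922]
tcp_rot: [180.0, -0.0, 77.1]
wrist_force: [-7.7, 1.1, 4.6]
opening: 0.015
```

```bash
python3 - <<'E'
from h import *
snap('wrist','w4.png'); o=bot.get_obs(); print(o['time'],o['ee_pos'],o['tcp_rot'],o['opening'],o['wrist_force'])
E
```

```text
5.35 [ 0.45156635 -0.07468836  0.09214133] [ 1.79973763e+02 -5.66612728e-04  7.70720630e+01] 0.014885677787814394 [-6.70877353  1.55754362  4.59917043]
```

View pics/w4.png

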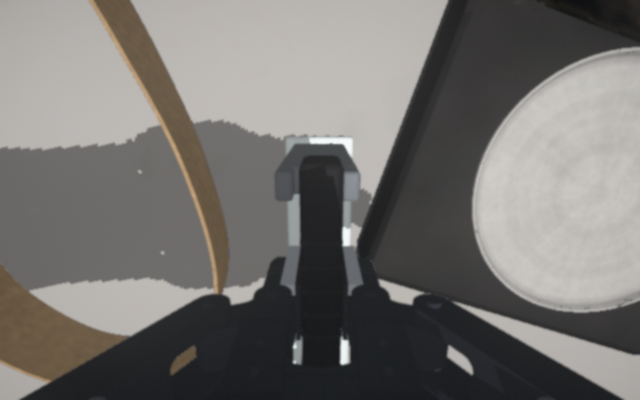

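{"method": "apply_moves", "body": {"targets": [0,0,0.7,0,0,0,0,0,0,1.7,0,0,0,0,0,0,3.2,0,0,0,0,0,0,4.7,0,0,0,0,0,0,4.7,0,0,0,0]}}

```text
time: 5.85
ee_pos: [0.4538, -0.075, 0.239]
tcp_rot: [179.4, -0.0, 77.1]
wrist_force: [0.3, 0.6, -0.9]
opening: 0.0148
```

```bash
python3 - <<'E'
from tube import *
o=bot.get_obs(); print(o['time'],o['ee_pos'],o['tcp_rot'],o['opening'],o['wrist_force'])
snap('scene','s5.png');snap('top','t5.png')
for n in('scene','top'):
  for q in ('gauge','gauge_tip'): print(q,[(np.round(x['box']).tolist(),round(x['conf'],2)) for x in recognise(q,n)[:2]])
crop('s5.png',330,90,470,230,4,'s5c.png');crop('t5.png',300,190,500,300,4,'t5c.png')
# predict
R=Rn.from_euler('xyz',o['tcp_rot'],degrees=True).as_matrix(); ax=-R[:,0]; g=np.array(o['ee_pos'])-.013*R[:,2]
for f,x0,y0 in (('s5.png',330,90),('t5.png',300,190)): print(((proj(load(f),[g-.05*ax,g,g+.058*ax,g+.169*ax])-[x0,y0])*4).round(1).tolist())
E
```

```text
5.85 [ 0.45381842 -0.07504221  0.23897276] [ 1.79368381e+02 -3.97020818e-02  7.70731409e+01] 0.014790356697778673 [ 0.27343481  0.6376861  -0.89368284]
gauge [([363.0, 138.0, 427.0, 181.0], 0.85)]
gauge_tip [([363.0, 137.0, 430.0, 182.0], 0.83), ([311.0, 159.0, 324.0, 178.0], 0.24)]
gauge []
gauge_tip []
[[132.1, 345.3], [200.2, 304.6], [274.3, 260.5], [402.6, 184.0]]
[[56.0, 208.7], [158.9, 233.3], [278.7, 262.0], [509.3, 317.2]]
```

View pics/s5c.png

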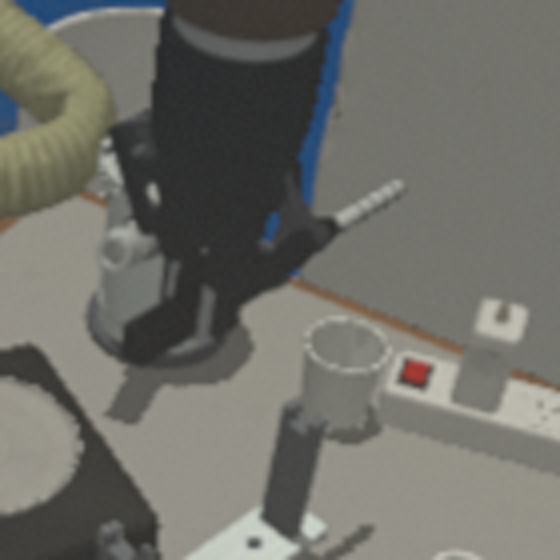

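View pics/t5c.png

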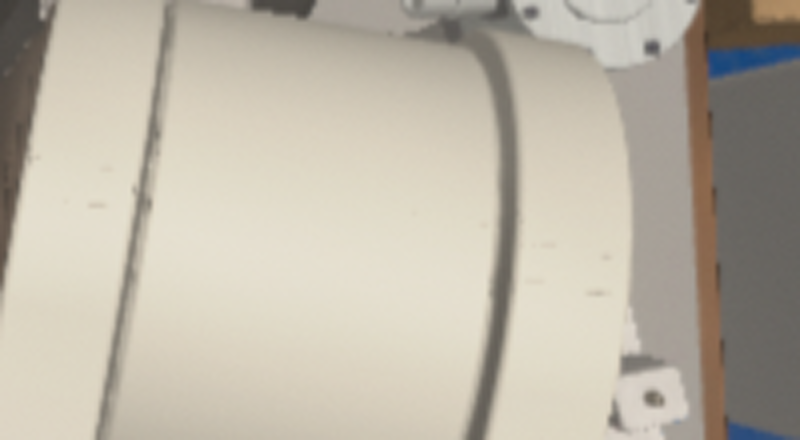

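```bash
cat > plan.py <<'E'
from tube import *
M=(.589,-.2255,-83.4)
def tcp_for(tipx,M=M,off=.013):
    m,d,l,n=axes(*M); T=m+tipx*d; return T-.169*d-off*n, np.c_[-d,-l,-n]  # tool x=-d ,z=-n
def tgt(tipx,M=M,off=.013):
    o=bot.get_obs(); p,R=tcp_for(tipx,M,off); assert abs(np.linalg.det(R)-1)<1e-6
    R0=Rn.from_euler('xyz',o['tcp_rot'],degrees=True).as_matrix()
    rv=Rn.from_matrix(R@R0.T).as_rotvec(degrees=True)
    print('target',p.round(4),Rn.from_matrix(R).as_euler('xyz',degrees=True).round(2),'shift u',((p-o['ee_pos'])/.03).round(3),'rot u',(rv/6).round(3))
E
python3 -c "
from plan import *
tgt(-.06);tgt(-.03);tgt(.111)"
```

```text
Traceback (most recent call last):
  File "plan.py", line 6, in tgt
    o=bot.get_obs(); p,R=tcp_for(tipx,M,off); assert abs(np.linalg.det(R)-1)<1e-6
                                                     ^^^^^^^^^^^^^^^^^^^^^^^^^^^^
AssertionError
```

```bash
sed -i 's/np.c_\[-d,-l,-n\]/np.c_[-d,l,-n]/' plan.py
python3 -c "
from plan import *
tgt(-.06);tgt(-.03);tgt(.111)"
```

```text
target [ 0.5638 -0.0073  0.2011] [180.  -20.   96.6] shift u [ 3.749  2.243 -0.968] rot u [ 3.344 -0.2    3.219]
target [ 0.567  -0.0353  0.1908] [180.  -20.   96.6] shift u [ 3.857  1.309 -1.31 ] rot u [ 3.344 -0.2    3.219]
target [ 0.5822 -0.1669  0.1426] [180.  -20.   96.6] shift u [ 4.365 -3.078 -2.917] rot u [ 3.344 -0.2    3.219]
```

{"method": "apply_moves", "body": {"targets": [0.9,0.6,0,0.8,0,0.8,0,1.8,1.2,0,1.6,-0.1,1.6,0,2.8,1.7,-0.3,2.5,-0.15,2.4,0,3.75,2.24,-0.8,3.34,-0.2,3.22,0,3.75,2.24,-0.97,3.34,-0.2,3.22,0]}}

```text
time: 6.65
ee_pos: [0.5655, -0.0071, 0.1957]
tcp_rot: [-179.6, -20.3, 96.6]
wrist_force: [-0.5, -0.3, -1.9]
opening: 0.0151
```

{"method": "apply_moves", "body": {"targets": [0,0,0,0,0,0,0,0,0,0,0,0,0,0]}}

```text
time: 6.85
ee_pos: [0.5635, -0.0075, 0.2024]
tcp_rot: [179.9, -19.9, 96.6]
wrist_force: [-0.6, -0.1, -0.0]
opening: 0.0147
```

```bash
cat > chk.py <<'E'
from plan import *
import sys
n=sys.argv[1]
o=bot.get_obs(); print(o['time'],o['ee_pos'].round(4),o['tcp_rot'].round(2),o['opening'],o['wrist_force'].round(1),o['q'].round(1))
snap('scene','s%s.png'%n);snap('top','t%s.png'%n)
R=Rn.from_euler('xyz',o['tcp_rot'],degrees=True).as_matrix(); ax=-R[:,0]; g=np.array(o['ee_pos'])-.013*R[:,2]
for f,x0,y0,x1,y1 in (('s%s.png'%n,300,110,440,230),('t%s.png'%n,310,140,470,260)):
    im=cv2.imread('pics/'+f)[y0:y1,x0:x1]; im=cv2.resize(im,None,fx=5,fy=5,interpolation=cv2.INTER_CUBIC)
    cv2.imwrite('pics/c'+f,im)
    pr=(proj(load(f),[g-.05*ax,g,g+.058*ax,g+.169*ax])-[x0,y0]+.5)*5; print(f,pr.round(0).tolist())
    for p in pr: cv2.circle(im,tuple(int(v) for v in p),3,(0,0,255),1)
    cv2.imwrite('pics/d'+f,im)
tgt(-.03);tgt(.111)
E
python3 chk.py 6
```

```text
6.85 [ 0.5635 -0.0075  0.2024] [179.93 -19.93  96.56] 0.01472602149218625 [-0.6 -0.1 -0. ] [-10.3  11.   11.6  96.5  19.1  72.2]
s6.png [[39.0, 360.0], [96.0, 327.0], [155.0, 294.0], [252.0, 238.0]]
t6.png [[-128.0, 274.0], [-9.0, 268.0], [122.0, 261.0], [355.0, 249.0]]
target [ 0.567  -0.0353  0.1908] [180.  -20.   96.6] shift u [ 0.109 -0.927 -0.424] rot u [0.011 0.036 0.009]
target [ 0.5822 -0.1669  0.1426] [180.  -20.   96.6] shift u [ 0.616 -5.315 -2.031] rot u [0.011 0.036 0.009]
```

View pics/ct6.png

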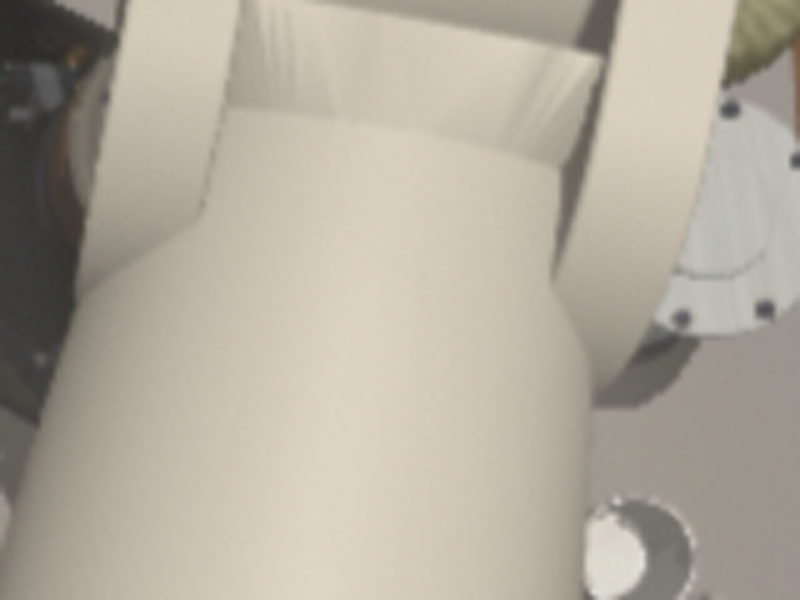

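View pics/cs6.png

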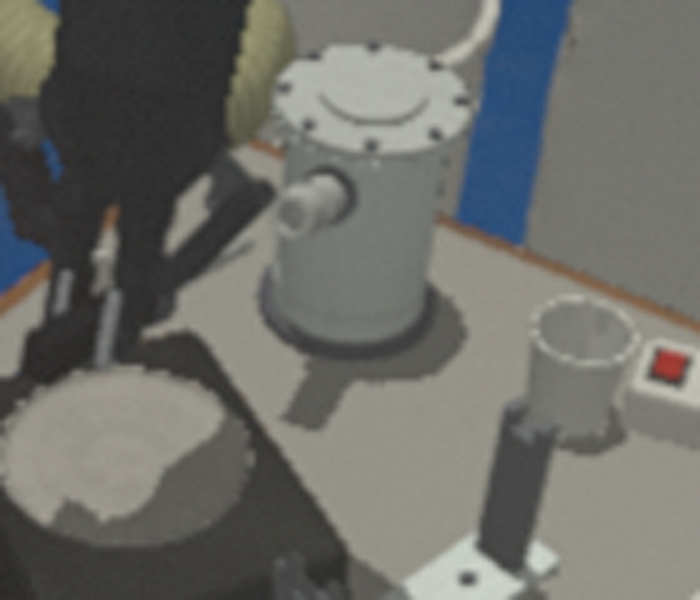

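```bash
python3 - <<'E'
from h import *
im=cv2.imread('pics/s6.png')[135:185,315:380]; im=cv2.resize(im,None,fx=12,fy=12,interpolation=cv2.INTER_CUBIC); im=cv2.convertScaleAbs(im,alpha=1.4); cv2.imwrite('pics/s6z.png',im)
print((np.array([[155,294],[252,238]])/5-.5+[300,110]-[315,135])*12)
E
```

```text
[[186.  399.6]
 [418.8 265.2]]
```

View pics/s6z.png

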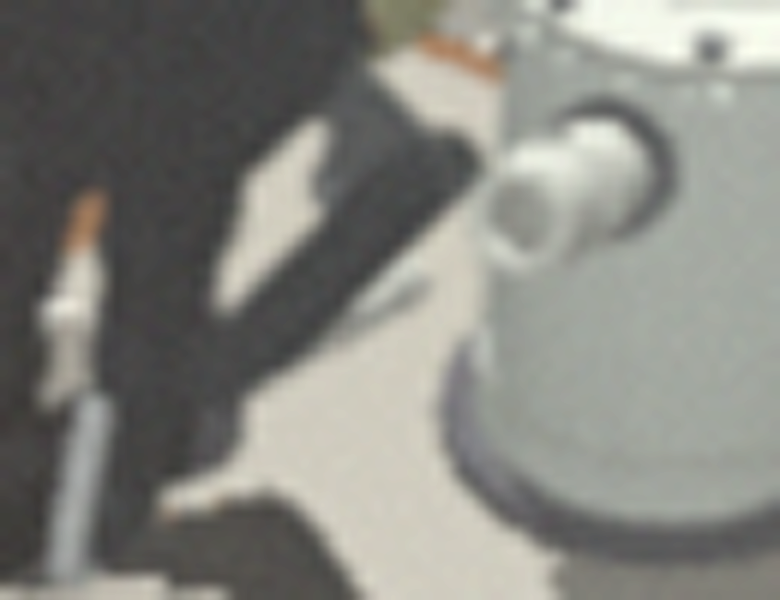

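```bash
python3 - <<'E'
from plan import *
c=load('s6.png'); m,d,l,n=axes(*M)
z=lambda p:((proj(c,p)-[315,135]+.5)*12).round(1).tolist()
print(z(m),z(m-.06*d),z(m-.06*d-.002*n),z(m-.06*d-.004*n),z(m+.002*l),z(m-.002*d))
im=cv2.imread('pics/s6z.png')
o=[0,0]
for C,col in[(circ(m,l,n,.013),(0,0,255)),(circ(m,l,n,.008),(0,255,0)),(circ(m+.06*d,l,n,.013),(255,0,0)),(np.array([m-.06*d+.005*n,m-.12*d+.005*n]),(0,0,255)),(np.array([m-.06*d-.005*n,m-.12*d-.005*n]),(0,0,255))]:
    cv2.polylines(im,[np.array(z(C)).astype(np.int32)],False,col,1)
cv2.imwrite('pics/s6y.png',im)
E
```

```text
[[529.8, 215.7]] [[422.1, 277.3]] [[420.1, 286.1]] [[418.1, 294.9]] [[521.7, 212.9]] [[526.4, 217.6]]
```

View pics/s6y.png

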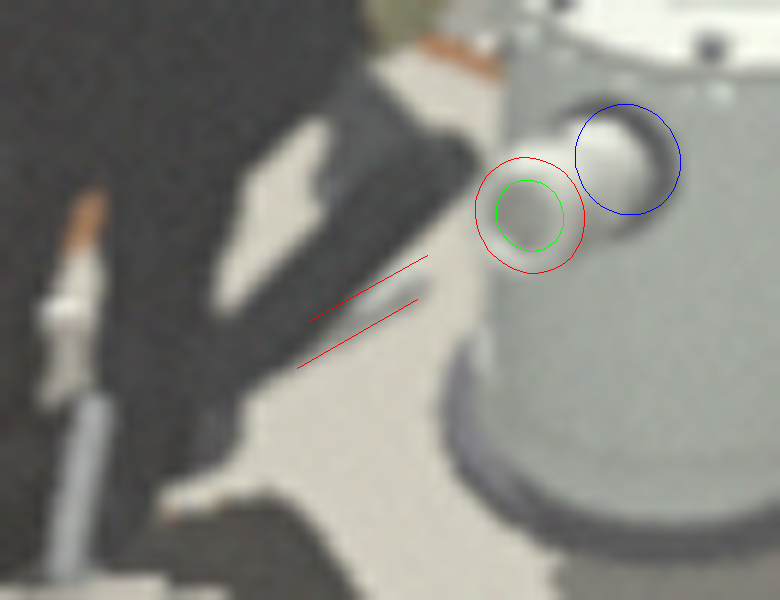

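{"method": "apply_moves", "body": {"targets": [0.09,-0.78,-0.29,0,0,0,0,0.18,-1.56,-0.57,0,0,0,0,0.18,-1.56,-0.57,0,0,0,0,0.18,-1.56,-0.57,0,0,0,0]}}

```text
time: 7.35
ee_pos: [0.5693, -0.0544, 0.186]
tcp_rot: [179.8, -19.9, 96.6]
wrist_force: [-0.1, -0.3, -0.3]
opening: 0.015
```

```bash
cat > z.py <<'E'
from plan import *
import sys
n=sys.argv[1]; f='s%s.png'%n
o=bot.get_obs(); print(o['time'],o['ee_pos'].round(4),o['tcp_rot'].round(2),o['opening'],o['wrist_force'].round(1),o['torque'].round(2))
c=snap('scene',f)
R=Rn.from_euler('xyz',o['tcp_rot'],degrees=True).as_matrix(); ax=-R[:,0]; g=np.array(o['ee_pos'])-.013*R[:,2]
m,d,l,nn=axes(*M); e=g+.169*ax-m; print('tip in tube frame mm',(np.array([e@d,e@l,e@nn])*1000).round(1),'collar x',((g+.058*ax-m)@d*1000).round(1))
im=cv2.imread('pics/'+f)[135:185,315:380]; im=cv2.resize(im,None,fx=12,fy=12,interpolation=cv2.INTER_CUBIC); im=cv2.convertScaleAbs(im,alpha=1.4); cv2.imwrite('pics/z'+f,im)
print('tip px',((proj(c,g+.169*ax)-[315,135]+.5)*12).round(0))
tgt(.111)
E
python3 z.py 7
```

```text
7.35 [ 0.5693 -0.0544  0.186 ] [179.82 -19.95  96.57] 0.015029179162535928 [-0.1 -0.3 -0.3] [-0.31 -0.04  0.02]
tip in tube frame mm [-10.3  -0.    2.2] collar x -121.3
tip px [[514. 216.]]
target [ 0.5822 -0.1669  0.1426] [180.  -20.   96.6] shift u [ 0.426 -3.764 -1.452] rot u [0.006 0.032 0.009]
```

View pics/zs7.png

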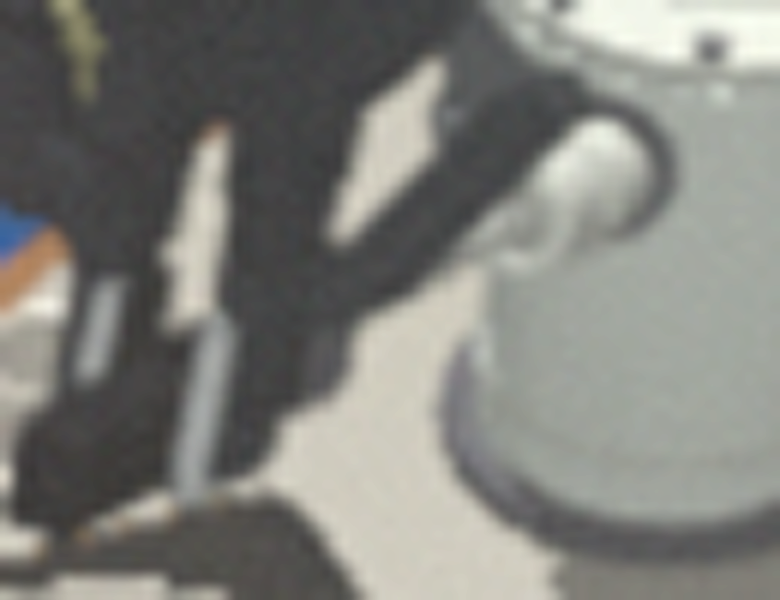

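{"method": "apply_moves", "body": {"targets": [0.04,-0.31,-0.11,0,0,0,0,0.07,-0.62,-0.23,0,0,0,0,0.11,-0.93,-0.34,0,0,0,0,0.11,-0.93,-0.34,0,0,0,0]}}

```text
time: 7.8
ee_pos: [0.5728, -0.0834, 0.1737]
tcp_rot: [180.0, -20.0, 96.5]
wrist_force: [-0.0, 0.1, -1.0]
opening: 0.0151
```

```bash
python3 z.py 8
```

```text
7.8 [ 0.5728 -0.0834  0.1737] [179.97 -19.99  96.52] 0.01513458375228014 [-0.   0.1 -1. ] [-0.33 -0.01 -0.03]
tip in tube frame mm [21.3  0.   0.5] collar x -89.7
tip px [[566. 193.]]
target [ 0.5822 -0.1669  0.1426] [180.  -20.   96.6] shift u [ 0.314 -2.804 -1.047] rot u [-0.001  0.005  0.014]
```

View pics/zs8.png

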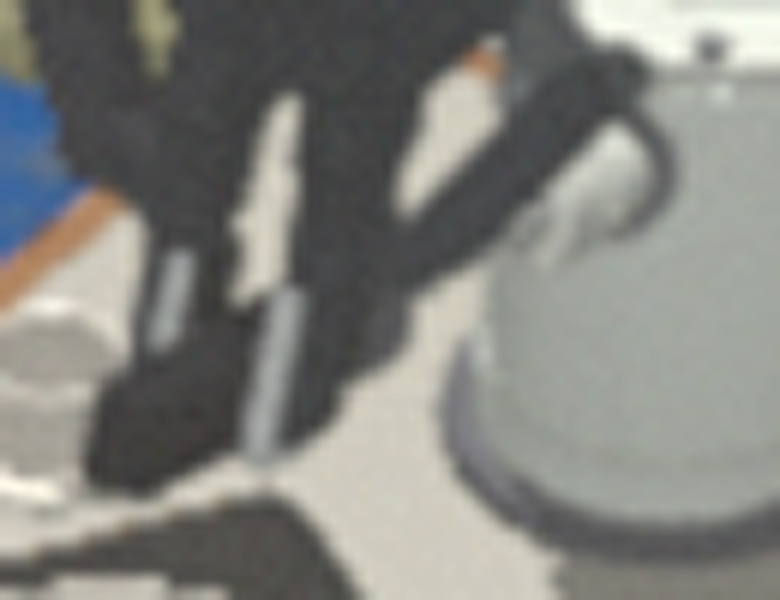

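{"method": "apply_moves", "body": {"targets": [0.04,-0.39,-0.14,0,0,0,0,0.09,-0.78,-0.29,0,0,0,0,0.14,-1.17,-0.43,0,0,0,0,0.18,-1.56,-0.57,0,0,0,0,0.18,-1.56,-0.57,0,0,0,0]}}

```text
time: 8.35
ee_pos: [0.5781, -0.1307, 0.1563]
tcp_rot: [180.0, -20.0, 96.5]
wrist_force: [-0.3, 0.3, -1.6]
opening: 0.0148
```

```bash
python3 z.py 9
```

```text
8.35 [ 0.5781 -0.1307  0.1563] [180.   -20.    96.48] 0.014781852794945928 [-0.3  0.3 -1.6] [-0.29 -0.02  0.05]
tip in tube frame mm [72.  -0.3  0.3] collar x -39.0
tip px [[647. 148.]]
target [ 0.5822 -0.1669  0.1426] [180.  -20.   96.6] shift u [ 0.136 -1.236 -0.474] rot u [-0.003  0.005  0.017]
```

{"method": "apply_moves", "body": {"targets": [0.04,-0.35,-0.13,0,0,0,0,0.08,-0.7,-0.26,0,0,0,0,0.12,-1.0,-0.37,0,0,0,0,0.12,-1.0,-0.37,0,0,0,0]}}

```text
time: 8.8
ee_pos: [0.5818, -0.1602, 0.1455]
tcp_rot: [180.0, -20.0, 96.5]
wrist_force: [-0.2, -0.6, -0.9]
opening: 0.0147
```

```bash
python3 z.py 10
```

```text
8.8 [ 0.5818 -0.1602  0.1455] [179.96 -20.    96.52] 0.014686236006219211 [-0.2 -0.6 -0.9] [-0.33 -0.03  0.  ]
tip in tube frame mm [1.036e+02 1.000e-01 4.000e-01] collar x -7.4
tip px [[693. 121.]]
target [ 0.5822 -0.1669  0.1426] [180.  -20.   96.6] shift u [ 0.014 -0.245 -0.11 ] rot u [-0.001  0.008  0.013]
```

View pics/zs10.png

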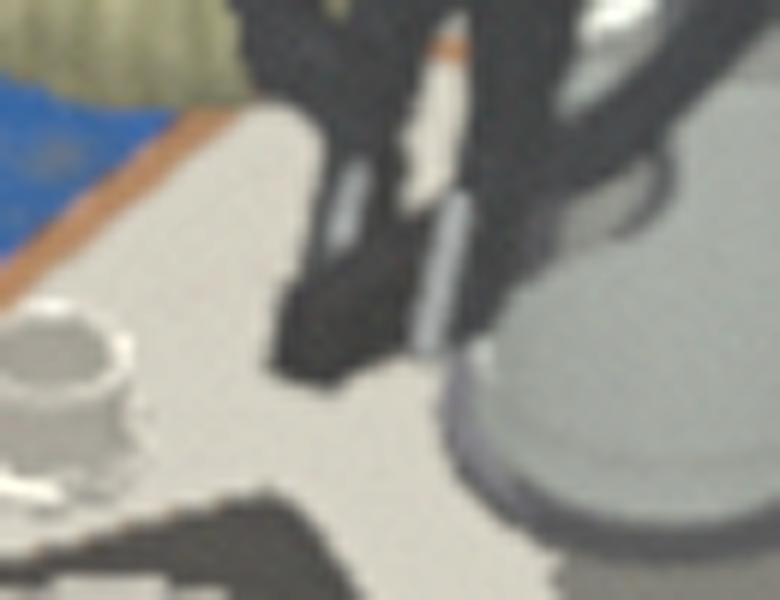

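{"method": "apply_moves", "body": {"targets": [0.01,-0.08,-0.03,0,0,0,0,0.02,-0.16,-0.06,0,0,0,0,0.02,-0.16,-0.06,0,0,0,0]}}

```text
time: 9.15
ee_pos: [0.5825, -0.1638, 0.1446]
tcp_rot: [179.9, -20.0, 96.6]
wrist_force: [-0.6, -0.3, -0.6]
opening: 0.0147
```

{"method": "apply_moves", "body": {"targets": [0.003,-0.03,-0.01,0,0,0,0,0.007,-0.06,-0.02,0,0,0,0,0.007,-0.06,-0.02,0,0,0,0]}}

```text
time: 9.45
ee_pos: [0.5827, -0.1653, 0.1442]
tcp_rot: [179.9, -20.0, 96.6]
wrist_force: [0.2, 3.1, -0.8]
opening: 0.0144
```

{"method": "apply_moves", "body": {"targets": [0.003,-0.03,-0.01,0,0,0,0,0.007,-0.06,-0.02,0,0,0,0,0.007,-0.06,-0.02,0,0,0,0]}}

```text
time: 9.75
ee_pos: [0.5826, -0.1654, 0.1443]
tcp_rot: [179.9, -20.2, 96.7]
wrist_force: [-2.6, 11.7, 3.8]
opening: 0.015
```

{"method": "apply_moves", "body": {"targets": [0.003,-0.03,-0.01,0,0,0,0,0.003,-0.03,-0.01,0,0,0,0,0.003,-0.03,-0.01,0,0,0,0,0.003,-0.03,-0.01,0,0,0,0]}}

```text
time: 10.15
ee_pos: [0.5826, -0.1654, 0.1443]
tcp_rot: [179.9, -20.3, 96.7]
wrist_force: [-3.1, 14.9, 5.6]
opening: 0.0147
```

```bash
python3 z.py 11; python3 -c "
from h import *
snap('wrist','w11.png')"
```

```text
10.15 [ 0.5826 -0.1654  0.1443] [179.89 -20.26  96.68] 0.014672063187252555 [-3.1 14.9  5.6] [2.91 0.59 0.13]
tip in tube frame mm [109.1   0.8   0.4] collar x -1.9
tip px [[698. 116.]]
target [ 0.5822 -0.1669  0.1426] [180.  -20.   96.6] shift u [-0.013 -0.051 -0.058] rot u [-0.045  0.012 -0.008]
```

View pics/zs11.png

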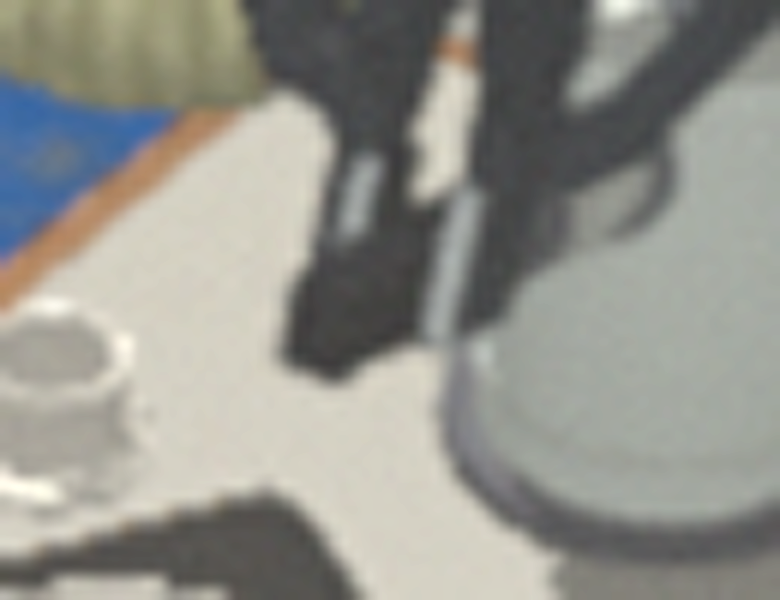

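View pics/w11.png

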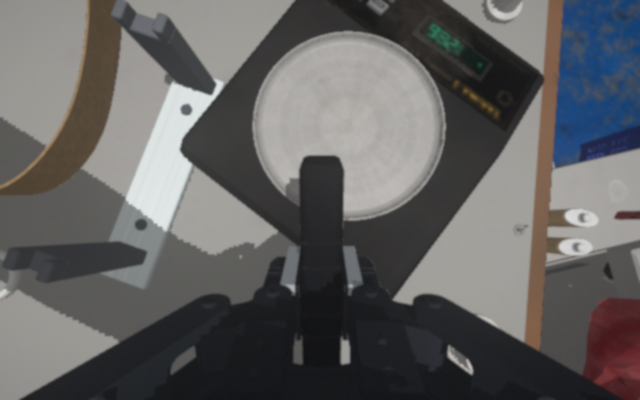

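{"method": "apply_moves", "body": {"targets": [-0.1,0.84,0.31,0,0,0,0,-0.21,1.87,0.68,0,0,0,0,-0.34,2.96,1.08,0,0,0,0,-0.48,4.2,1.54,0,0,0,0,-0.57,4.98,1.82,0,0,0,0]}}

```text
time: 10.75
ee_pos: [0.5656, -0.017, 0.199]
tcp_rot: [179.8, -20.0, 96.7]
wrist_force: [0.8, -0.8, -1.4]
opening: 0.0146
```

{"method": "apply_moves", "body": {"targets": [0,0,0,0,0,0,0,0,0,0,0,0,0,0]}}

```text
time: 10.95
ee_pos: [0.5659, -0.0188, 0.198]
tcp_rot: [179.9, -19.9, 96.7]
wrist_force: [0.1, -0.5, -1.7]
opening: 0.0143
```

```bash
python3 z.py 12
```

```text
10.95 [ 0.5659 -0.0188  0.198 ] [179.86 -19.93  96.69] 0.014330751852968247 [ 0.1 -0.5 -1.7] [-0.35 -0.    0.05]
tip in tube frame mm [-48.    1.1   1.2] collar x -159.0
tip px [[441. 258.]]
target [ 0.5822 -0.1669  0.1426] [180.  -20.   96.6] shift u [ 0.544 -4.921 -1.827] rot u [0.006 0.014 0.003]
```

View pics/zs12.png

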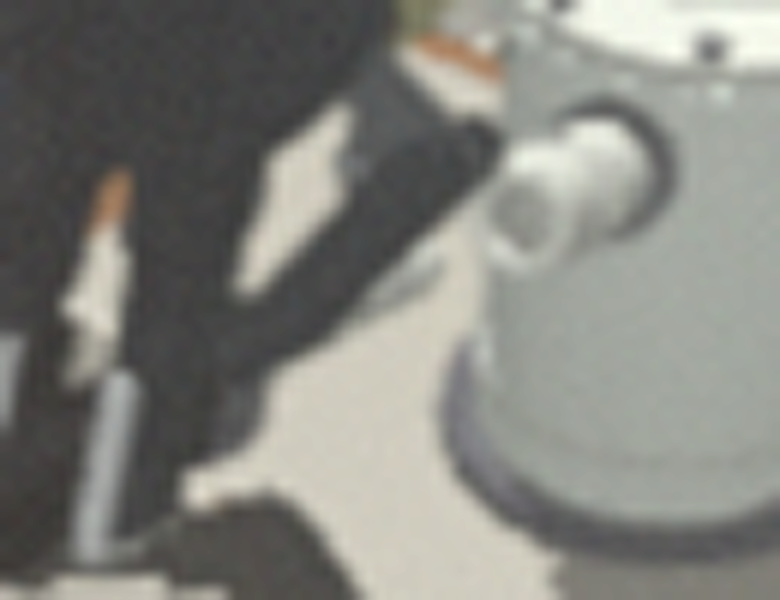

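{"method": "apply_moves", "body": {"targets": [-0.3,0.6,1,-1.1,-0.13,0,0,-0.8,1.1,2,-2.2,-0.26,0,0,-1.4,1.6,2.8,-3.3,-0.38,0,0,-2.1,2.2,3,-3.3,-0.38,0,0,-2.4,3,3,-3.3,-0.38,0,0]}}

```text
time: 11.5
ee_pos: [0.4932, 0.0711, 0.2894]
tcp_rot: [179.8, -0.0, 96.6]
wrist_force: [1.0, -1.1, -0.7]
opening: 0.015
```

{"method": "apply_moves", "body": {"targets": [-0.2,0.8,0,0,0,1.3,0,-0.4,1.6,0,0,0,2.6,0,-0.6,2.4,0,0,0,3.9,0,-0.8,3.2,0,0,0,5.2,0,-1,4,0,0,0,6.5,0]}}

```text
time: 12.0
ee_pos: [0.4641, 0.1911, 0.2871]
tcp_rot: [180.0, -0.1, 135.8]
wrist_force: [0.6, -0.0, -0.5]
opening: 0.0146
```

```bash
cat > fin.py <<'E'
from plan import *
def fin(z,h=0,P=(.623,.230),off=.013):
    o=bot.get_obs();print(o['time'],o['ee_pos'].round(4),o['tcp_rot'].round(2),o['opening'],o['wrist_force'].round(1),o['q'].round(0)); a=np.radians(h); d=np.array([np.cos(a),np.sin(a),0]); l=np.array([-d[1],d[0],0]); n=np.array([0,0,1.])
    p=np.array([*P,z])-.169*d-off*n; R=np.c_[-d,l,-n]; R0=Rn.from_euler('xyz',o['tcp_rot'],degrees=True).as_matrix()
    print('shift u',((p-o['ee_pos'])/.03).round(3),'rot u',(Rn.from_matrix(R@R0.T).as_rotvec(degrees=True)/6).round(3))
E
python3 -c "
from fin import *
fin(.26)"
```

```text
12.0 [0.4641 0.1911 0.2871] [ 1.7999e+02 -7.0000e-02  1.3583e+02] 0.01462813588037252 [ 0.6 -0.  -0.5] [ 22.   0.  11. 101.   0.  67.]
shift u [-0.337  1.296 -1.336] rot u [-7.000e-03 -1.000e-02  7.361e+00]
```

{"method": "apply_moves", "body": {"targets": [-0.1,0.3,0,0,0,1.4,0,-0.2,0.6,-0.2,0,0,2.8,0,-0.3,1,-0.5,0,0,4.2,0,-0.34,1.3,-1,0,0,5.6,0,-0.34,1.3,-1.33,0,0,7,0]}}

```text
time: 12.5
ee_pos: [0.454, 0.2301, 0.2461]
tcp_rot: [180.0, -0.1, 177.9]
wrist_force: [-0.0, -0.4, -0.7]
opening: 0.015
```

```bash
python3 -c "
from fin import *
fin(.23)"
```

```text
12.5 [0.454  0.2301 0.2461] [ 1.7997e+02 -1.5000e-01  1.7792e+02] 0.01496979468684722 [-0.  -0.4 -0.7] [27. -0.  6. 97.  0. 29.]
shift u [-0.    -0.002 -0.97 ] rot u [-0.005 -0.025  0.346]
```

{"method": "apply_moves", "body": {"targets": [0,0,-0.5,0,0,0.35,0,0,0,-0.95,0,0,0.35,0,0,0,-0.95,0,0,0.35,0,0,0,-0.95,0,0,0.35,0]}}

```text
time: 12.9
ee_pos: [0.4539, 0.2295, 0.2192]
tcp_rot: [180.0, -0.1, 179.6]
wrist_force: [0.3, 0.5, -0.5]
opening: 0.0149
```

```bash
cat > look.py <<'E'
from fin import *
import sys
n=sys.argv[1]
o=bot.get_obs(); R=Rn.from_euler('xyz',o['tcp_rot'],degrees=True).as_matrix(); ax=-R[:,0]; g=np.array(o['ee_pos'])-.013*R[:,2]; t=g+.169*ax; print('tip model',t.round(4))
for cam,f,x0,y0 in (('scene','s%s.png'%n,170,190),('top','t%s.png'%n,150,130)):
    c=snap(cam,f); im=cv2.imread('pics/'+f)[y0:y0+100,x0:x0+130]; im=cv2.resize(im,None,fx=6,fy=6,interpolation=cv2.INTER_CUBIC); cv2.imwrite('pics/c'+f,im)
    z=lambda p:((proj(c,p)-[x0,y0]+.5)*6).round(0).tolist()
    print(cam,'tip',z(t),'collar',z(g+.058*ax),'tip+-5mm z',z(t+[0,0,.005]),'tip+5mm x,y',z(t+[.005,0,0]),z(t+[0,.005,0]),'plate',z([.623,.230,.150]))
fin(.172)
E
python3 look.py 20
```

```text
tip model [0.623  0.2284 0.2319]
scene tip [[266.0, 205.0]] collar [[536.0, 381.0]] tip+-5mm z [[263.0, 194.0]] tip+5mm x,y [[255.0, 198.0]] [[253.0, 215.0]] plate [[308.0, 378.0]]
top tip [[230.0, 193.0]] collar [[207.0, 525.0]] tip+-5mm z [[225.0, 190.0]] tip+5mm x,y [[231.0, 179.0]] [[215.0, 193.0]] plate [[303.0, 243.0]]
13.0 [0.4541 0.2299 0.22  ] [ 1.7991e+02 -2.0000e-02  1.7966e+02] 0.01506528317398165 [ 0.  -0.5 -0.8] [27. -1.  3. 94.  0. 27.]
shift u [-0.005  0.005 -2.033] rot u [-0.016 -0.003  0.057]
```

View pics/cs20.png

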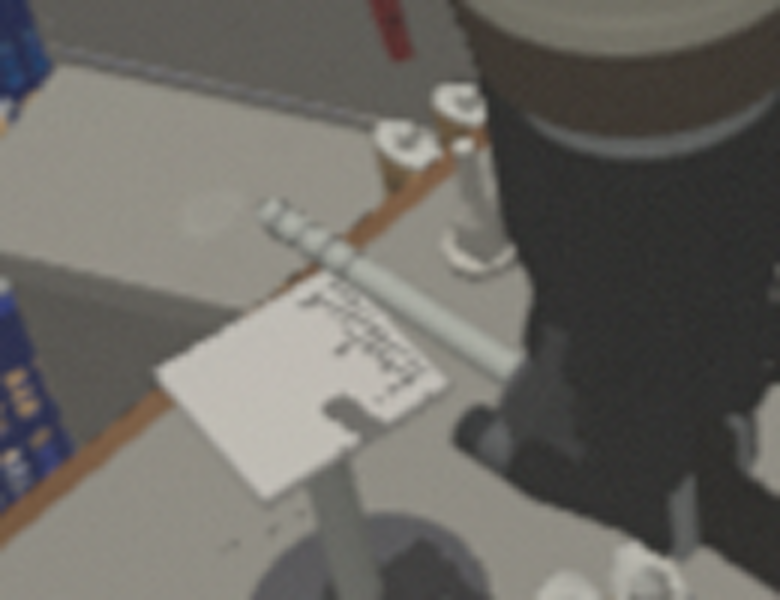

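View pics/ct20.png

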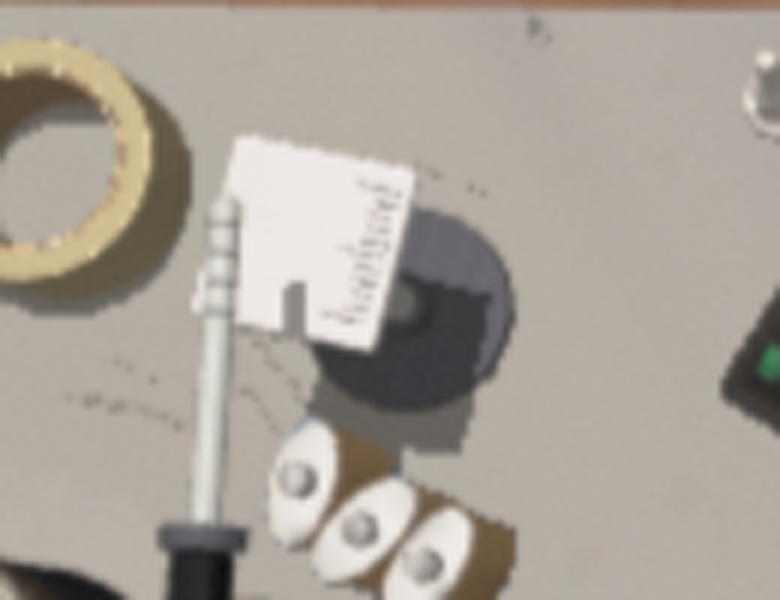

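{"method": "apply_moves", "body": {"targets": [0,-0.03,-0.6,0,0,0,0,0,-0.03,-1.2,0,0,0,0,0,-0.03,-1.7,0,0,0,0,0,-0.03,-1.95,0,0,0,0,0,-0.03,-1.95,0,0,0,0]}}

```text
time: 13.5
ee_pos: [0.4535, 0.2291, 0.1605]
tcp_rot: [179.9, -0.1, 179.7]
wrist_force: [-0.1, 0.5, -0.3]
opening: 0.0146
```

{"method": "apply_moves", "body": {"targets": [0,0,0,0,0,0,0,0,0,0,0,0,0,0,0,0,0,0,0,0,0]}}

```text
time: 13.8
ee_pos: [0.454, 0.2294, 0.1617]
tcp_rot: [179.9, 0.0, 179.7]
wrist_force: [0.2, -0.6, -1.1]
opening: 0.0146
```

```bash
python3 look.py 21
```

```text
tip model [0.623  0.2285 0.1747]
scene tip [[298.0, 326.0]] collar [[555.0, 501.0]] tip+-5mm z [[295.0, 316.0]] tip+5mm x,y [[287.0, 319.0]] [[286.0, 336.0]] plate [[308.0, 378.0]]
top tip [[285.0, 229.0]] collar [[266.0, 538.0]] tip+-5mm z [[280.0, 226.0]] tip+5mm x,y [[286.0, 216.0]] [[271.0, 229.0]] plate [[303.0, 243.0]]
13.9 [0.4539 0.2293 0.1613] [ 1.799e+02 -1.000e-02  1.797e+02] 0.015126225749489935 [ 0.6  0.6 -1.4] [27. -2. -4. 87.  0. 27.]
shift u [ 0.005  0.022 -0.077] rot u [-0.016 -0.002  0.049]
```

View pics/cs21.png

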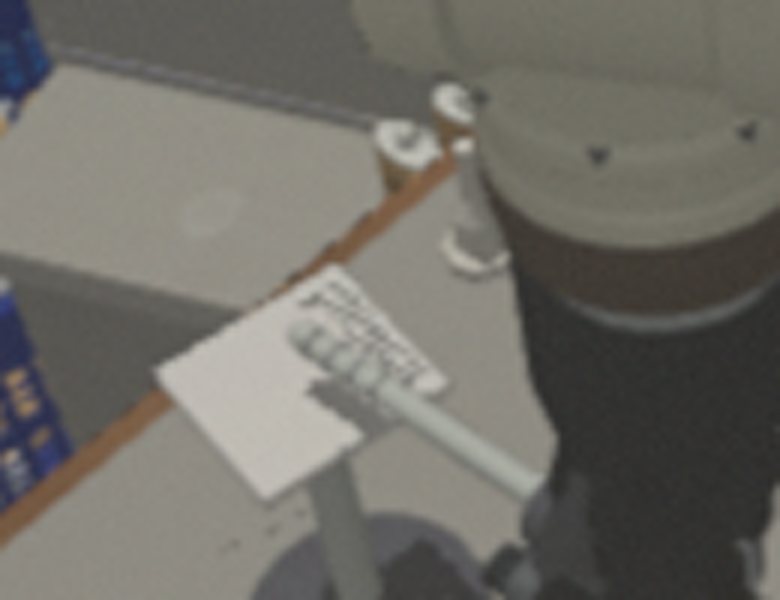

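View pics/ct21.png

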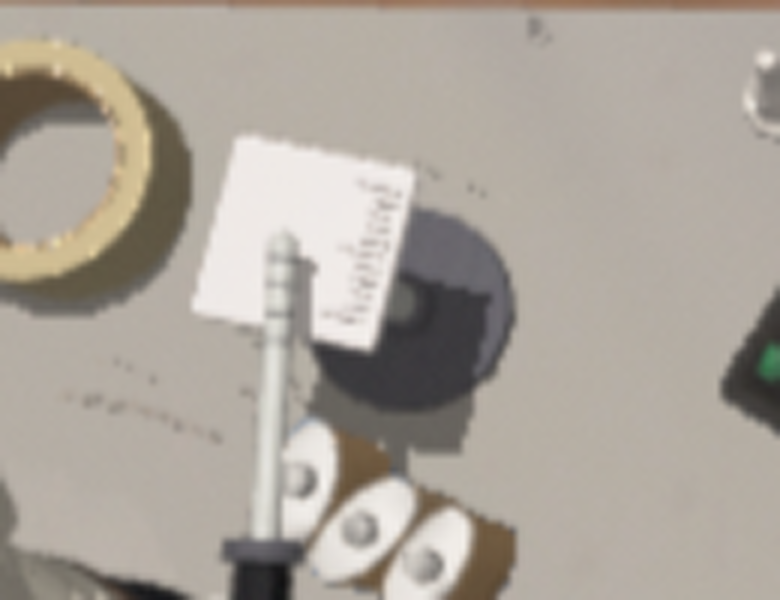

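```bash
python3 -c "
from h import *
o=bot.get_obs(); print(o['qd'].round(2),o['wrist_force'].round(1),o['opening'])
for q in('beaker','ferrule','nozzle'): print(q,[(np.round(x['box']).tolist(),round(x['conf'],2)) for x in recognise(q,'top')[:1]])
print(bot.job_done())"
```

```text
[-0.07  0.1  -0.13 -0.15  0.05 -0.  ] [ 0.6  0.6 -1.4] 0.015126225749489935
beaker [([420.0, 239.0, 449.0, 262.0], 0.61)]
ferrule [([384.0, 138.0, 402.0, 155.0], 0.56)]
nozzle [([271.0, 137.0, 283.0, 151.0], 0.52)]
the job is handed in; nothing more can be done
None
```

I gripped the gauge by its handle, lifted it straight out of the cradle and pushed it down the sloping tube. It stopped with its collar against the mouth. I then drew it fully out and handed the job in at about 14 s, with the gauge held level above the white plate. No verdict was reported.

- **Seating:** motion stopped at about 16 N along the tube axis. The model put the collar within about 2 mm of the mouth, and I held it there for about 0.7 s. The gripper partly blocked the camera view of the collar at that point, so this rests mainly on the force and the pose.
- **Withdrawal:** the tip was about 48 mm clear of the mouth, confirmed in the scene picture.
- **Final pose:** the tip is within about 3 mm of the plate's middle and its axis about 24 mm above the plate. It is level to within about 1°, at rest, with the grip at 60 N.
- **Bystanders:** the beaker, ferrule and nozzle were found at the same pixels as at the start, within 2 to 3 pixels.
- **Disagreements:** the cameras differed by 2 to 4 mm on the positions of the tube and plate. The seen tip lay 1 to 2 mm from the modelled one. The measured TCP height varied by up to 2 mm around the commanded value. All of these are well inside the limits.

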